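# Sort the salvaged cabinet fittings into their trays

### The job

Sort the five loose cabinet fittings on the bench: both beech knobs into the green tray, each standing upright on its foot, both castor wheels into the blue tray, and the brass hinge into the red tray, with the wheels and the hinge lying flat. Everything must rest on its tray's floor, not on another piece or on a wall. Set each piece down rather than dropping it, and leave the yellow tape measure and the wax jar where they are.

Things in the scene. Friction and masses are not known exactly. Their poses are not given: they have to be found in the camera images.
- knob_a_center (a point): turned pale beech drawer knob with a small dark dot on top, standing on its narrower foot; round about z, 40 mm across between 12 and 30 mm above its foot (widest, the part to grip), foot 30 mm across, 36 mm high, about 35 g. This point: its centre, 18 mm above its foot; z is up when it stands on its foot. One of two alike.
- knob_b_center (a point): turned pale beech drawer knob with a small dark dot on top, standing on its narrower foot; round about z, 40 mm across between 12 and 30 mm above its foot (widest, the part to grip), foot 30 mm across, 36 mm high, about 35 g. This point: its centre, 18 mm above its foot; z is up when it stands on its foot. The other of the two.
- wheel_a_center (a point): small castor wheel lying flat on its side: black rubber tyre 48 mm in diameter, 24 mm thick (high as it lies), with a white hub disc 30 mm across on both faces; about 60 g. This point: its centre, 12 mm up; z is the wheel's axle (upright as it lies). One of two alike.
- wheel_b_center (a point): small castor wheel lying flat on its side: black rubber tyre 48 mm in diameter, 24 mm thick (high as it lies), with a white hub disc 30 mm across on both faces; about 60 g. This point: its centre, 12 mm up; z is the wheel's axle (upright as it lies). The other of the two.
- hinge_center (a point): brass butt hinge, folded shut and rigid, lying flat: 70 mm long (its y), 30 mm wide (its x, the way to grip it), 10 mm thick (z, up), about 90 g. This point: its centre, 5 mm up.
- tray_green: shallow green plastic tray fixed to the bench, open at the top, the place for the two knobs. Outside 110 mm (its x) by 160 mm (its y) by 24 mm high, walls and floor 4 mm thick, so inside 102 x 152 mm and 20 mm deep, undivided. Origin: centre of its underside, on the bench; x is its short side, y its long side, z up; turned by up to 0.18 rad from the room's axes.
- tray_blue: shallow blue plastic tray fixed to the bench, open at the top, the place for the two castor wheels. Outside 110 mm (its x) by 160 mm (its y) by 24 mm high, walls and floor 4 mm thick, so inside 102 x 152 mm and 20 mm deep, undivided. Origin: centre of its underside, on the bench; x is its short side, y its long side, z up; turned by up to 0.18 rad from the room's axes.
- tray_red: shallow red plastic tray fixed to the bench, open at the top, the place for the hinge. Outside 110 mm (its x) by 160 mm (its y) by 24 mm high, walls and floor 4 mm thick, so inside 102 x 152 mm and 20 mm deep, undivided. Origin: centre of its underside, on the bench; x is its short side, y its long side, z up; turned by up to 0.18 rad from the room's axes.
- tape_center (a point): yellow tape measure, loose, 55 x 60 mm and 34 mm high, a black disc on top, among the fittings; it stays where it is. This point: its centre, 17 mm up.
- jar_center (a point): amber glass wax jar with a white cap, loose, 44 mm in diameter and 58 mm high, standing upright among the fittings; it stays where it is. This point: its centre, 29 mm up.
Things that resemble listed ones, but are neither listed nor needed, are in the scene too. Several things have the shape of the tray_green; the one meant has the colours described above.

How it is judged:
By the outcome, as a careful person would: the job done as asked, in the order asked, and still so for the second after the job is handed in, with the robot touching nothing.
It also fails if it takes over 118 s, if anything falls off the work surface, if the arm or the gripper's body presses on something with over 40 N, if the wrist force passes 120 N, or if a joint passes its speed limit or range.

### The arm

A 7-joint arm with a two-finger parallel gripper is mounted at the origin on the work surface. World frame = base frame: x ahead of the robot, y to its left, z up, the work surface at z = 0. Lengths are in m, angles in rad, forces in N, time in s.
With the tool pointing down it reaches from about 0.4 to 0.85 m from the base axis. Payload 10.4 kg.
Tool frame: the origin (TCP) lies at the very end of the fingers, on their centre line; the grasp point (between the pads) lies 19 mm behind it; z points along the fingers, y is the line along which they close (so a half turn about z gives the same grasp; the last joint's range is limited). The gripper opens to 87 mm and grips with 3 to 60 N. Pads are 19 mm wide; open, the fingers measure 117 mm over their backs; the gripper's body (75 mm by 190 mm) begins 51 mm behind the grasp point.
Start: joints at [-1.227, 0.332, -0.065, 1.46, 0.022, 1.35, -0.088], TCP at [0.224, 0.583, 0.223] pointing down, gripper open.
Joint ranges: [-2.6, 2.6], [-0.5, 2.12], [-1.47, 1.34], [0.16, 2.42], [-1.27, 4.41], [0.06, 2.06], [-2.6, 2.6]. Speed limits (rad/s): [2.22, 2.22, 2.79, 2.79, 3.14, 3.14, 3.14].

### API

Orientations are given as a unit quaternion [x, y, z, w].
In Python, from bench import * gives the robot as it stands.
- The arm moves only by the tool step_arm, never from a script. Its arguments are lists of equal length, an entry for each row: "delta_pos": the shift along the world's x, y, z in units of 25 mm (1.0 is 25 mm), a list of three; "turn": the turn about the world's z in units of 0.12 rad (1.0 is 0.12 rad). In form: {"delta_pos": [[tx, ty, tz], ...], "turn": [turn, ...]}. A call has 1 to 12 rows; each row shifts and turns the commanded pose from where the row before left it; what a row does not reach is not made up. A row lasts 1/10 s, in which the tool goes at most 50 mm and 8.59 degrees, less where a joint would pass 70% of its speed; a pose out of reach is approached as far as the arm can. A call with a number of a shift or a turn outside -1 to 1 is refused whole. A call with a gripper value outside its range is refused whole. "grip" is the closure, from 0 (fully open) to 1 (shut), set as the call begins (left out, the last holds). The fingers move at their own pace and stop on an object; "newtons" is the grip in N (left out, the last holds). Time passes only in rows, so rows that do not move let the fingers close. It gives the time, the measured TCP pose, the force, the opening and the grip force at its end, in the units of the state.
- read_state(): the state, without advancing time (a new reading comes with each control period).
- camera(name): name is "scene" or "top" or "wrist"; returns a dict with "image" (420x560x3 uint8, red, green, blue), "z_map" (420x560 float32, m along the optical axis (not along the pixel's ray), 0 where there is no reading), "mtx" (3x3 intrinsics, pixels), "dist" ([k1, k2, p1, p2, k3] as OpenCV has them; the pictures are not rectified), "view" (4x4, takes a point from world to camera coordinates). Camera axes: x right, y up, looking along -z (the intrinsics and any distortion apply to the point x, -y, -z); pixel columns grow to the right and rows downward; lengths in m; the calibration is good to about 2 mm. A picture is of the moment at which its call begins.
- close_job(): hands the job in; it is judged then, once.
The state is a dict: "time": time; "joint_positions": joint angles; "joint_vel": joint speeds; "joint_torque": joint torques, N m; "ee_pos": TCP position; "eef_rot": TCP orientation; "ft_force": force on the tool from outside, world axes, zero at the start; "torque": the same for the moment, N m; "width": finger opening in m; "grip_force": force on a finger pad.
Only numpy, scipy, OpenCV 4.12 (cv2) and the standard library are available. Lean on these libraries where they do the work, as an engineer would, in place of code of your own. Each camera call takes 0.05 s, during which the arm holds its last target. There are 200 camera calls.

## Working session

There is one attempt and no reset: what is moved stays moved. The work goes in short steps, Python scripts to look and compute and a tool call to move; the robot and the scene stay as the last step left them, time stands still between calls to the robot, and variables do not carry over. Pictures are saved under pics/ and viewed, at most 14 in all, crops included, and the job is handed in when it is done.

Besides the shell and the picture viewer there is one more tool, called after "Request:" as name([rows], argument=value, ...), one row to a line, values as JSON. step_arm: Moves the arm, as the interface text tells. Shifts and turns lie within -1 to 1; 1 stands for 25 mm of shift or 0.12 rad of turn. Its arguments: {"type":"object","properties":{"delta_pos":{"type":"array"},"turn":{"type":"array"},"grip":{"type":"number"},"newtons":{"type":"number"}},"required":["delta_pos","turn"]}

```bash
mkdir -p pics; cat > h.py <<'E'
from bench import *
import numpy as np, cv2
def shot(n,f=None):
    c=camera(n)
    if f: cv2.imwrite('pics/'+f,c['image'][:,:,::-1])
    return c
def world(c,px,z):
    "pixels (N,2) -> world points on plane z"
    p=cv2.undistortPoints(np.array(px,float).reshape(-1,1,2),np.array(c['mtx']),np.array(c['dist'])).reshape(-1,2)
    V=np.array(c['view']);R=V[:3,:3];o=-R.T@V[:3,3]
    d=np.c_[p[:,0],-p[:,1],-np.ones(len(p))]@R
    return o+d*((z-o[2])/d[:,2])[:,None]
def zworld(c,px):
    p=cv2.undistortPoints(np.array(px,float).reshape(-1,1,2),np.array(c['mtx']),np.array(c['dist'])).reshape(-1,2)
    V=np.array(c['view']);R=V[:3,:3];o=-R.T@V[:3,3]
    z=np.array([c['z_map'][int(round(v)),int(round(u))] for u,v in px])
    return o+(np.c_[p[:,0],-p[:,1],-np.ones(len(p))]*z[:,None])@R
E
python3 - <<'E'
from h import *
shot('top','top0.png');shot('scene','scene0.png')
s=read_state();print(s)
E
```

```text
{'time': 0.1, 'joint_positions': array([-1.2265686 ,  0.33282023, -0.06471668,  1.46086302,  0.02159187,
        1.34988708, -0.0885126 ]), 'joint_vel': array([-1.31933999e-03,  2.44964228e-05,  5.31120099e-04, -3.19993077e-03,
       -3.69228055e-04,  1.88910290e-03, -3.28408061e-04]), 'joint_torque': array([ 1.39837157e-04, -6.24549150e+01,  2.40236713e-02, -3.90715098e+01,
       -6.15299377e-02,  3.66670266e-02,  1.36241124e-04]), 'ee_pos': array([0.22402688, 0.58309836, 0.22182361]), 'eef_rot': array([ 1.82377007e-01,  9.83228466e-01, -6.34172262e-04, -9.52102249e-05]), 'ft_force': array([ 1.12751116, -0.75840412, -0.16609997]), 'torque': array([0.01328924, 0.01714383, 0.04000327]), 'grip_force': 0.0, 'width': 0.08701043898296286}
```

View pics/top0.png

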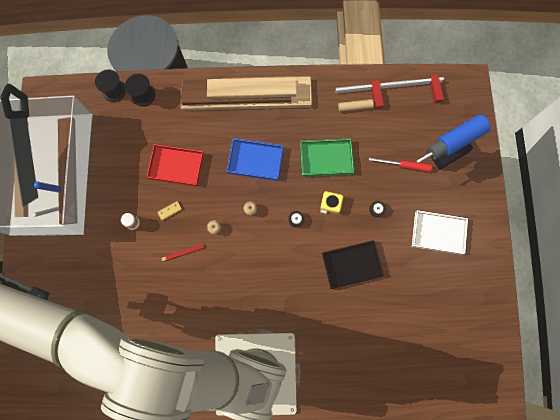

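View pics/scene0.png

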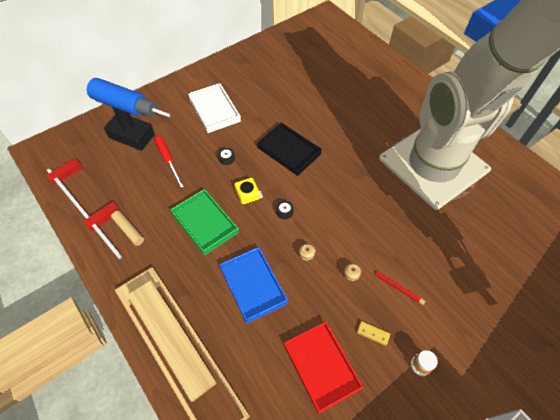

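Top view: knobs at (214,227) and (250,208); wheels at (296,218) and (377,208); hinge (169,211); tape (331,202); jar (129,220). Trays: red (176,165), blue (255,159), green (327,157). Look-alikes are the white tray (440,232), black tray (353,265), jar cap (129,220) and the wooden handle (355,105). None of them fits the descriptions.

```bash
python3 - <<'E'
from h import *
c=shot('top');im=c['image']
cv2.imwrite('pics/crop.png',cv2.resize(im[130:250,110:400],None,fx=2.7,fy=2.7,interpolation=cv2.INTER_CUBIC)[:,:,::-1])
hsv=cv2.cvtColor(im,cv2.COLOR_RGB2HSV)
box=dict(red=(140,135,215,195),blue=(217,130,292,188),green=(293,130,362,185))
for n,(x0,y0,x1,y1) in box.items():
    h,s,v=[hsv[y0:y1,x0:x1,i].astype(int) for i in range(3)]
    m={'red':((h<6)|(h>174))&(s>190),'blue':(abs(h-110)<15)&(s>120),'green':(abs(h-65)<20)&(s>100)}[n].astype(np.uint8)
    m=cv2.morphologyEx(m,cv2.MORPH_CLOSE,np.ones((5,5)))
    k=max(cv2.findContours(m,0,1)[0],key=cv2.contourArea)[:,0]+[x0,y0]
    hull=cv2.convexHull(k)[:,0].astype(float)
    # the rim (z=.024) outline
    w=world(c,hull,.024)[:,:2].astype(np.float32)
    print(n,cv2.minAreaRect(w*1000))
for n,p,z in [('ka',(214,226),.036),('kb',(250,207),.036),('wa',(296,218),.024),('wb',(377,208),.024),('hi',(169,211),.01),('tape',(332,201),.034),('jar',(127,219),.058)]:
    print(n,world(c,[p],z).round(4)[0],zworld(c,[p]).round(4)[0])
E
```

```text
red ((579.4297485351562, 265.93353271484375), (2.3022494316101074, 4.3430609703063965), 45.75727844238281)
blue ((639.179931640625, -12.047744750976562), (160.57626342773438, 112.7372055053711), 79.95966339111328)
green ((639.9456787109375, -234.81358337402344), (115.3528823852539, 160.9946746826172), 1.3512020111083984)
ka [0.4295 0.1105 0.036 ] [0.4293 0.1102 0.0376]
kb [0.4848 0.0026 0.036 ] [0.4853 0.0027 0.034 ]
wa [ 0.4504 -0.1345  0.024 ] [ 0.4493 -0.1343  0.0297]
wb [ 0.4751 -0.381   0.024 ] [ 0.4744 -0.3803  0.0273]
hi [0.4837 0.2532 0.01  ] [0.4852 0.2549 0.0029]
tape [ 0.4978 -0.2441  0.034 ] [ 0.4975 -0.2439  0.0356]
jar [0.4522 0.3685 0.058 ] [0.4521 0.3684 0.0582]
```

View pics/crop.png

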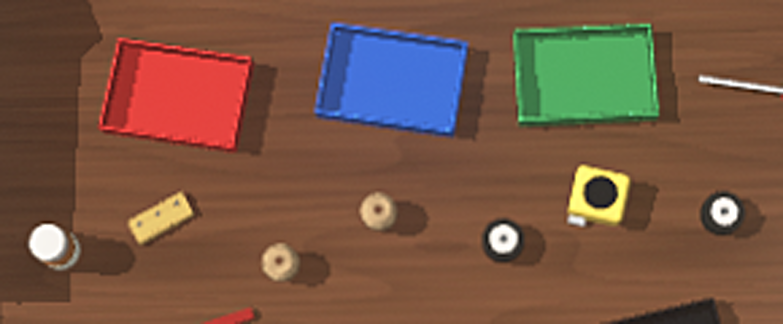

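The crop confirms the choices: two dotted beech knobs, two white-hubbed wheels and a brass plate hinge. Next I refine the centroids.

```bash
cat >> h.py <<'E'
def big(m,x0=0,y0=0,close=0):
    m=m.astype(np.uint8)
    if close: m=cv2.morphologyEx(m,cv2.MORPH_CLOSE,np.ones((close,close)))
    k=max(cv2.findContours(m,0,1)[0],key=lambda q:len(q)+cv2.contourArea(q))
    M=cv2.moments(m,True)
    f=np.zeros_like(m);cv2.drawContours(f,[k],-1,1,-1);M=cv2.moments(f,True)
    return k[:,0].astype(float)+[x0,y0],np.array([M['m10']/M['m00']+x0,M['m01']/M['m00']+y0]),M['m00']
E
python3 - <<'E'
from h import *
c=shot('top');im=c['image'];hsv=cv2.cvtColor(im,cv2.COLOR_RGB2HSV).astype(int);H,S,V=hsv[...,0],hsv[...,1],hsv[...,2]
def roi(u,v,r): return (slice(v-r,v+r+1),slice(u-r,u+r+1))
for n,(u,v) in dict(wa=(296,218),wb=(377,208)).items():
    s=roi(u,v,9); k,p,a=big((V[s]>150)&(S[s]<60),u-9,v-9,3); print(n,p,a,world(c,[p],.024)[0].round(4))
for n,(u,v) in dict(ka=(214,227),kb=(250,208)).items():
    s=roi(u,v,10); k,p,a=big((V[s]>140)&(S[s]<140),u-10,v-10,3); print(n,p,a,world(c,[p],.028)[0].round(4),S[v,u-4],V[v,u-4])
s=roi(169,211,18);k,p,a=big((V[s]>150)&(H[s]>15)&(H[s]<30)&(S[s]>80),151,193,3)
w=world(c,k,.01)[:,:2].astype(np.float32)*1000;print('hinge',p,a,world(c,[p],.01)[0].round(4),cv2.minAreaRect(w))
s=(slice(138,192),slice(142,212));k,p,a=big(((H[s]<8)|(H[s]>172))&(S[s]>170)&(V[s]>70),142,138,5)
w=world(c,k,.024)[:,:2].astype(np.float32)*1000;print('red',p,a,cv2.minAreaRect(w))
E
```

```text
wa [296.02222222 217.97777778] 90.0 [ 0.4504 -0.1346  0.024 ]
wb [377.87341772 207.75949367] 79.0 [ 0.4758 -0.3837  0.024 ]
ka [212.28571429 226.45238095] 126.0 [0.4297 0.1167 0.028 ] 99 212
kb [248.89230769 207.53846154] 130.0 [0.485  0.0064 0.028 ] 95 226
hinge [168.78733032 210.1040724 ] 221.0 [0.4865 0.2539 0.01  ] ((486.46820068359375, 253.74600219726562), (30.303024291992188, 69.99713897705078), 28.132028579711914)
red [174.80130648 164.73924878] 1837.0 ((627.69677734375, 236.47630310058594), (163.96168518066406, 115.2008056640625), 79.86200714111328)
```

Request:
step_arm([
  [0.41,-0.944,-0.1],
  [0.41,-0.944,-0.1],
  [0.41,-0.944,-0.1],
  [0.41,-0.944,-0.1],
  [0.41,-0.944,-0.1],
  [0.41,-0.944,-0.1],
  [0.41,-0.944,-0.1],
  [0.41,-0.944,-0.1],
  [0.41,-0.944,-0.1],
  [0.41,-0.944,-0.1],
], turn=[-0.49,-0.49,-0.49,-0.49,-0.49,-0.49,-0.49,-0.49,-0.49,-0.49], grip=0.25, newtons=15)

```text
time: 1.2
ee_pos: [0.3269, 0.3463, 0.1974]
eef_rot: [0.461, 0.888, 0.0, -0.0]
ft_force: [-0.3, -0.6, 1.4]
width: 0.0651
grip_force: 0.0
```

Request:
step_arm([
  [0.41,-0.944,-0.1],
  [0.41,-0.944,-0.1],
  [0.41,-0.944,-0.1],
  [0.41,-0.944,-0.1],
  [0.41,-0.944,-0.1],
  [0.41,-0.944,-0.1],
  [0.41,-0.944,-0.1],
  [0.41,-0.944,-0.1],
  [0.41,-0.944,-0.1],
  [0.41,-0.944,-0.1],
  [0,0,0],
  [0,0,0],
], turn=[-0.49,-0.49,-0.49,-0.49,-0.49,-0.49,-0.49,-0.49,-0.49,-0.49,0,0])

```text
time: 2.4
ee_pos: [0.4294, 0.1106, 0.1724]
eef_rot: [0.698, 0.716, -0.0, -0.0]
ft_force: [0.1, 0.2, -0.3]
width: 0.0653
grip_force: 0.0
```

```bash
cat >> h.py <<'E'
def st():
    s=read_state();q=s['eef_rot'];print('t',round(s['time'],2),'p',s['ee_pos'].round(4),'yaw',round((2*np.degrees(np.arctan2(q[1],q[0]))-90),2),'w',round(s['width'],4),'g',round(float(s['grip_force']),1),'F',s['ft_force'].round(1))
E
python3 -c "
from h import *
st();c=shot('wrist','w1.png')
print(world(c,[(280,210)],.03))"
```

```text
t 2.4 p [0.4294 0.1106 0.1724] yaw 1.47 w 0.0653 g 0.0 F [ 0.1  0.2 -0.3]
[[0.42909174 0.09713016 0.03      ]]
```

View pics/w1.png

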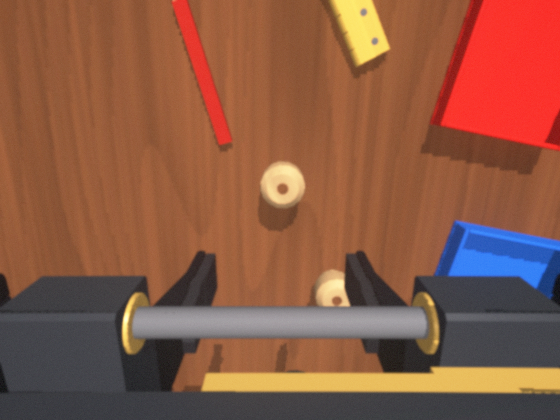

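The wrist view shows knob A's dot at (283,188), knob B's dot at (337,300), and the pencil end at (225,142).

```bash
python3 -c "
from h import *
c=shot('wrist')
print(world(c,[(283,188),(337,300)],.036).round(4), zworld(c,[(283,180),(335,290)]).round(4), world(c,[(231,140)],.005))"
```

```text
[[0.4309 0.12   0.036 ]
 [0.4863 0.0102 0.036 ]] [[0.4307 0.127  0.0352]
 [0.4838 0.0205 0.0351]] [[0.3822215  0.15618866 0.005     ]]
```

```bash
python3 - <<'E'
from h import *
t=shot('top');s=shot('scene');w=shot('wrist')
for n,c in (('t',t),('s',s),('w',w)):
    V=np.array(c['view']);print(n,(-V[:3,:3].T@V[:3,3]).round(3),c['dist'],np.array(c['mtx']).round(1).tolist())
# knob masks: low saturation/bright vs wood, print centroid
def knob(c,u,v,r):
    h=cv2.cvtColor(c['image'],cv2.COLOR_RGB2HSV).astype(int)[v-r:v+r+1,u-r:u+r+1]
    g=c['image'][v-r:v+r+1,u-r:u+r+1].astype(int).sum(2)
    k,p,a=big((h[...,2]>130),u-r,v-r,3);x,y,ww,hh=cv2.boundingRect(k.astype(np.float32))
    return p.round(1),a,(x,y,ww,hh),world(c,[(x+ww/2-.5,y+hh/2-.5)],.021)[0].round(4),world(c,[(x+ww/2-.5,y+hh/2-.5)],.036)[0].round(4)
print('top',knob(t,214,227,10),knob(t,250,208,10))
print('scene',knob(s,353,272,13),knob(s,307,252,13))
print('wrist',knob(w,283,186,32))
E
```

```text
t [ 0.177 -0.089  1.475] [-0.13346448  0.          0.          0.          0.        ] [[491.4, 0.0, 281.9], [0.0, 491.4, 202.0], [0.0, 0.0, 1.0]]
s [0.848 0.35  1.013] [0.03066098 0.         0.         0.         0.        ] [[433.9, 0.0, 278.8], [0.0, 433.9, 213.5], [0.0, 0.0, 1.0]]
w [0.426 0.197 0.334] [0.01678696 0.         0.         0.         0.        ] [[353.7, 0.0, 280.2], [0.0, 353.7, 209.3], [0.0, 0.0, 1.0]]
top (array([208.7, 228.3]), 209.0, (204, 217, 14, 21), array([0.4294, 0.1231, 0.021 ]), array([0.4268, 0.1209, 0.036 ])) (array([249. , 207.5]), 134.0, (243, 201, 13, 14), array([0.4866, 0.0066, 0.021 ]), array([0.4834, 0.0056, 0.036 ]))
scene (array([355.2, 273. ]), 566.0, (340, 259, 27, 27), array([0.4301, 0.1184, 0.021 ]), array([0.4365, 0.1219, 0.036 ])) (array([308.9, 253.4]), 584.0, (294, 239, 27, 27), array([0.4869, 0.0075, 0.021 ]), array([0.4924, 0.0127, 0.036 ]))
wrist (array([283.9, 182.8]), 3762.0, (251, 154, 65, 65), array([0.4309, 0.1187, 0.021 ]), array([0.4306, 0.1225, 0.036 ]))
```

```bash
python3 - <<'E'
from h import *
t=shot('top')['image'][190:245,190:280];s=shot('scene')['image'][225:295,280:380]
f=lambda a:cv2.resize(a,(700,int(a.shape[0]*700/a.shape[1])),interpolation=cv2.INTER_NEAREST)
a=cv2.resize(t,(400,245),interpolation=cv2.INTER_NEAREST);b=cv2.resize(s,(400,280),interpolation=cv2.INTER_NEAREST)
cv2.imwrite('pics/k.png',np.vstack([a,b])[:,:,::-1])
E
```

```text
(no output)
```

View pics/k.png

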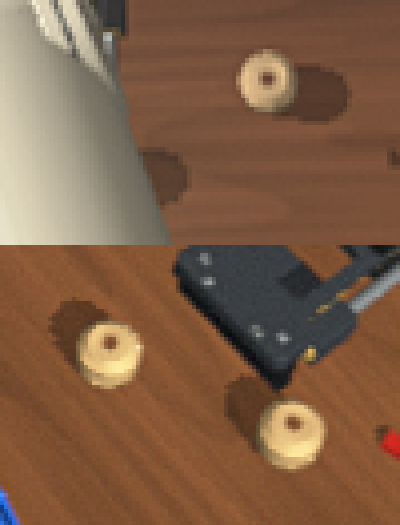

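The crop shows knob B's dot at top (249.6,207.2) and scene (307,249). Knob A's dot is at scene (352.7,269).

```bash
python3 - <<'E'
from h import *
t=shot('top');s=shot('scene');w=shot('wrist')
print(world(t,[(213.4,226.4),(249.6,207.2)],.036).round(4));print(world(s,[(352.7,269),(307,249)],.036).round(4))
print(world(w,[(283,188),(337,300)],.036).round(4))
def tray(c,roi,col):
    h=cv2.cvtColor(c['image'],cv2.COLOR_RGB2HSV).astype(int);x0,y0,x1,y1=roi;h=h[y0:y1,x0:x1]
    H,S,V=h[...,0],h[...,1],h[...,2]
    m={'red':((H<6)|(H>174))&(S>190),'blue':(abs(H-110)<15)&(S>120),'green':(abs(H-65)<20)&(S>100)}[col]
    k,p,a=big(m,x0,y0,3);hu=cv2.convexHull(k.astype(np.float32))[:,0]
    q=cv2.approxPolyDP(hu,6,True)[:,0]
    r=cv2.minAreaRect(world(c,hu,.024)[:,:2].astype(np.float32)*1000)
    print(col,r,world(c,[p],.004)[0].round(4),world(c,q,.024)[:,:2].round(3).tolist())
tray(s,(165,185,245,260),'green');tray(s,(215,240,293,325),'blue');tray(s,(278,318,368,415),'red')
tray(t,(293,130,362,185),'green');tray(t,(217,130,292,188),'blue')
E
```

```text
[[0.4284 0.1122 0.036 ]
 [0.4843 0.0038 0.036 ]]
[[0.4317 0.1155 0.036 ]
 [0.4871 0.0061 0.036 ]]
[[0.4308 0.1204 0.036 ]
 [0.4864 0.0105 0.036 ]]
green ((646.9185791015625, -227.47158813476562), (113.15399169921875, 171.7361602783203), 1.5490388870239258) [ 0.644  -0.2354  0.004 ] [[0.597, -0.313], [0.591, -0.151], [0.698, -0.141], [0.702, -0.31]]
blue ((646.1431274414062, -6.073516845703125), (167.27993774414062, 111.45169067382812), 80.121826171875) [ 0.6437 -0.0092  0.004 ] [[0.579, -0.077], [0.609, 0.083], [0.714, 0.064], [0.685, -0.097]]
red ((634.3431396484375, 242.03988647460938), (163.06314086914062, 113.2601318359375), 79.75655364990234) [0.6321 0.2437 0.004 ] [[0.566, 0.175], [0.597, 0.33], [0.705, 0.312], [0.672, 0.153]]
green ((640.1622924804688, -234.78756713867188), (115.5796890258789, 161.24127197265625), 1.0976256132125854) [ 0.6459 -0.2369  0.004 ] [[0.697, -0.311], [0.587, -0.311], [0.587, -0.157], [0.694, -0.157]]
blue ((639.179931640625, -12.047744750976562), (160.57626342773438, 112.7372055053711), 79.95966339111328) [ 0.6449 -0.0114  0.004 ] [[0.703, 0.058], [0.679, -0.098], [0.573, -0.08], [0.599, 0.07]]
```

Request:
step_arm([
  [0.04,0.24,0],
  [0,0,-0.8],
  [0,0,-0.8],
  [0,0,-0.8],
  [0,0,-0.8],
  [0,0,-0.8],
  [0,0,-0.8],
  [0,0,-0.8],
  [0,0,-0.6],
  [0,0,-0.45],
  [0,0,0],
], turn=[0,0,0,0,0,0,0,0,0,0,0])

```text
time: 4.0
ee_pos: [0.4293, 0.1174, 0.0052]
eef_rot: [0.697, 0.717, -0.001, -0.0]
ft_force: [-0.5, -0.2, 0.5]
width: 0.0651
grip_force: 0.0
```

```bash
python3 -c "
from h import *
st();c=shot('wrist','w2.png')"
```

```text
t 4.0 p [0.4293 0.1174 0.0052] yaw 1.62 w 0.0651 g 0.0 F [-0.5 -0.2  0.5]
```

View pics/w2.png

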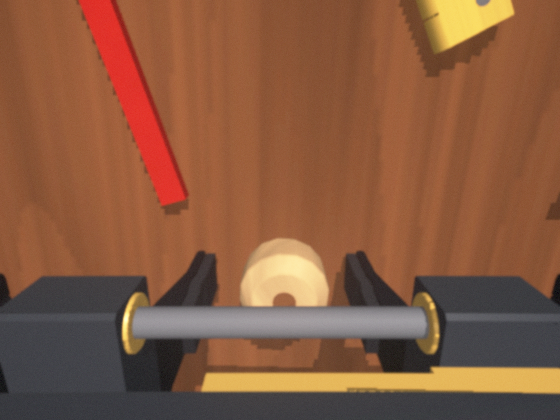

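The knob stands between the fingers, with its dot at (285,300).

```bash
python3 -c "
from h import *
c=shot('wrist');print(world(c,[(285,300)],.036).round(4))"
```

```text
[[0.4314 0.1197 0.036 ]]
```

Request:
step_arm([
  [0.06,0.06,0],
  [0,0,0],
  [0,0,0],
  [0,0,0],
  [0,0,0],
], turn=[0,0,0,0,0], grip=1, newtons=15)

```text
time: 4.6
ee_pos: [0.4318, 0.119, 0.0066]
eef_rot: [0.697, 0.717, 0.0, 0.0]
ft_force: [-0.2, 0.0, 2.6]
width: 0.0393
grip_force: 15.0
```

Request:
step_arm([
  [0,0,0.3],
  [0,0,0.6],
  [0,0,0.8],
  [0,0,0.8],
  [0,0,0.8],
  [0,0,0],
], turn=[0,0,0,0,0,0])

```text
time: 5.2
ee_pos: [0.4332, 0.1195, 0.0915]
eef_rot: [0.697, 0.717, 0.002, 0.001]
ft_force: [0.6, 0.2, -0.6]
width: 0.0393
grip_force: 15.0
```

Request:
step_arm([
  [0.47,-0.864,0],
  [0.47,-0.864,0],
  [0.47,-0.864,0],
  [0.47,-0.864,0],
  [0.47,-0.864,0],
  [0.47,-0.864,0],
  [0.47,-0.864,0],
  [0.47,-0.864,0],
  [0.47,-0.864,0],
], turn=[0,0,0,0,0,0,0,0,0])

```text
time: 6.1
ee_pos: [0.5374, -0.0763, 0.0882]
eef_rot: [0.697, 0.717, -0.0, -0.0]
ft_force: [-0.1, 0.1, -0.3]
width: 0.0395
grip_force: 15.0
```

Request:
step_arm([
  [0.47,-0.864,0],
  [0.47,-0.864,0],
  [0.47,-0.864,0],
  [0.47,-0.864,0],
  [0.47,-0.864,0],
  [0.47,-0.864,0],
  [0.47,-0.864,0],
  [0.47,-0.864,0],
  [0.47,-0.864,0],
  [0,0,0],
  [0,0,0],
], turn=[0,0,0,0,0,0,0,0,0,0,0])

```text
time: 7.2
ee_pos: [0.6425, -0.2701, 0.0878]
eef_rot: [0.697, 0.717, -0.0, -0.001]
ft_force: [0.6, 1.4, -0.7]
width: 0.0392
grip_force: 15.0
```

```bash
python3 -c "
from h import *
st();c=shot('wrist','w3.png')"
```

```text
t 7.2 p [ 0.6425 -0.2701  0.0878] yaw 1.56 w 0.0392 g 15.0 F [ 0.6  1.4 -0.7]
```

View pics/w3.png

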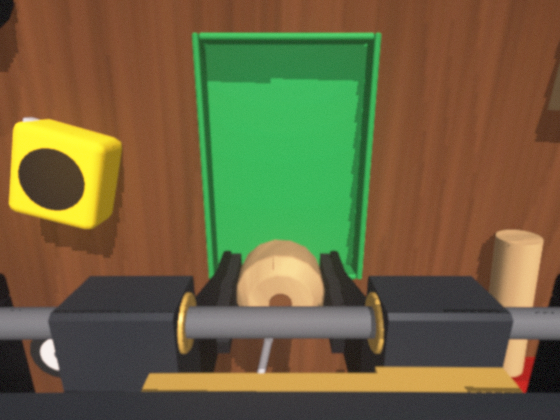

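The wrist view shows the green rim's outer corners near (194,35), (380,35), (209,277) and (363,277). The knob is held upright.

```bash
python3 -c "
from h import *
c=shot('wrist');w=world(c,[(194,35),(380,35),(209,277),(363,277)],.024)[:,:2];print(w.round(4),w.mean(0),np.linalg.norm(w[0]-w[1]),np.linalg.norm(w[2]-w[0]))"
```

```text
[[ 0.5891 -0.1525]
 [ 0.6963 -0.1495]
 [ 0.5924 -0.3088]
 [ 0.7023 -0.3057]] [ 0.64502459 -0.22911751] 0.10722060981381482 0.15636269318000834
```

Request:
step_arm([
  [0.08,0,-0.6],
  [0,0,-0.6],
  [0,0,-0.6],
  [0,0,-0.5],
  [0,0,-0.3],
  [0,0,-0.2],
  [0,0,-0.1],
  [0,0,-0.08],
  [0,0,0],
  [0,0,0],
], turn=[0,0,0,0,0,0,0,0,0,0])

```text
time: 8.3
ee_pos: [0.6454, -0.27, 0.0148]
eef_rot: [0.697, 0.717, 0.0, 0.0]
ft_force: [0.4, -0.2, -0.8]
width: 0.0395
grip_force: 15.0
```

Request:
step_arm([
  [0,0,-0.06],
  [0,0,-0.06],
  [0,0,0],
  [0,0,0],
], turn=[0,0,0,0])

```text
time: 8.7
ee_pos: [0.6451, -0.2698, 0.0113]
eef_rot: [0.697, 0.717, 0.0, -0.0]
ft_force: [0.8, 0.6, -0.2]
width: 0.0393
grip_force: 15.0
```

Request:
step_arm([
  [0,0,-0.04],
  [0,0,-0.02],
  [0,0,0],
  [0,0,0],
], turn=[0,0,0,0])

```text
time: 9.1
ee_pos: [0.6453, -0.2699, 0.0107]
eef_rot: [0.697, 0.717, 0.0, 0.0]
ft_force: [-3.1, 0.5, 6.7]
width: 0.0394
grip_force: 15.0
```

Request:
step_arm([
  [0,0,0],
  [0,0,0],
  [0,0,0],
  [0,0,0],
], turn=[0,0,0,0], grip=0.36)

```text
time: 9.5
ee_pos: [0.6451, -0.2698, 0.0097]
eef_rot: [0.697, 0.717, -0.0, -0.0]
ft_force: [0.2, -0.7, -0.4]
width: 0.0548
grip_force: 0.0
```

Request:
step_arm([
  [0,0,0.3],
  [0,0,0.7],
  [0,0,0.9],
  [0,0,0.9],
  [0,0,0.9],
  [0,0,0],
], turn=[0,0,0,0,0,0])

```text
time: 10.1
ee_pos: [0.6471, -0.2711, 0.1078]
eef_rot: [0.697, 0.717, 0.001, 0.003]
ft_force: [1.0, -0.8, 1.3]
width: 0.0557
grip_force: 0.0
```

Request:
step_arm([
  [-0.53,0.93,0],
  [-0.53,0.93,0],
  [-0.53,0.93,0],
  [-0.53,0.93,0],
  [-0.53,0.93,0],
  [-0.53,0.93,0],
  [-0.53,0.93,0],
  [-0.53,0.93,0],
  [-0.53,0.93,0],
  [-0.53,0.93,0],
  [-0.53,0.93,0],
  [-0.53,0.93,0],
], turn=[0,0,0,0,0,0,0,0,0,0,0,0], grip=0.25)

```text
time: 11.3
ee_pos: [0.4856, 0.0099, 0.1028]
eef_rot: [0.697, 0.717, 0.0, 0.0]
ft_force: [0.1, 0.6, -0.2]
width: 0.0648
grip_force: 0.0
```

Request:
step_arm([
  [0,0,0],
  [0,0,0],
], turn=[0,0])

```text
time: 11.5
ee_pos: [0.4863, 0.0093, 0.1029]
eef_rot: [0.697, 0.717, 0.001, 0.0]
ft_force: [-0.0, -0.6, 0.1]
width: 0.0655
grip_force: 0.0
```

```bash
python3 - <<'E'
from h import *
st()
c=shot('wrist');h=cv2.cvtColor(c['image'],cv2.COLOR_RGB2HSV)[200:310,215:345].astype(int)
# knob dot: dark spot inside pale region
k,p,a=big(h[...,2]>150,215,200,3);print(p,a,cv2.boundingRect(k.astype(np.float32)),world(c,[p],.03).round(4))
t=shot('top');h=cv2.cvtColor(t['image'],cv2.COLOR_RGB2HSV)[130:185,293:362].astype(int)
E
```

```text
t 11.5 p [0.4863 0.0093 0.1029] yaw 1.66 w 0.0655 g 0.0 F [-0.  -0.6  0.1]
[274.65332266 247.43848412] 11241.0 (215, 200, 125, 106) [[ 0.4824 -0.01    0.03  ]]
```

Request:
step_arm([
  [0,0,-0.7],
  [0,0,-0.8],
  [0,0,-0.8],
  [0,0,-0.8],
  [0,0,-0.5],
  [0,0,-0.26],
  [0,0,0],
  [0,0,0],
], turn=[0,0,0,0,0,0,0,0])

```text
time: 12.4
ee_pos: [0.4866, 0.009, 0.0064]
eef_rot: [0.697, 0.717, 0.0, 0.0]
ft_force: [-0.8, -0.1, -0.1]
width: 0.0654
grip_force: 0.0
```

Request:
step_arm([
  [0,0,0],
  [0,0,0],
  [0,0,0],
  [0,0,0],
  [0,0,0],
], turn=[0,0,0,0,0], grip=1)

```text
time: 12.9
ee_pos: [0.4863, 0.0092, 0.006]
eef_rot: [0.697, 0.717, 0.0, 0.0]
ft_force: [-1.1, 0.6, 2.3]
width: 0.0389
grip_force: 15.0
```

Request:
step_arm([
  [0,0,0.3],
  [0,0,0.6],
  [0,0,0.8],
  [0,0,0.8],
  [0,0,0.8],
  [0,0,0],
], turn=[0,0,0,0,0,0])

```text
time: 13.5
ee_pos: [0.4877, 0.0093, 0.091]
eef_rot: [0.697, 0.717, 0.002, 0.001]
ft_force: [1.1, 0.2, -0.2]
width: 0.0392
grip_force: 15.0
```

```bash
python3 -c "
from h import *
st();c=shot('wrist','w4.png');t=shot('top')['image'][125:250,110:400]
cv2.imwrite('pics/w4.png',np.vstack([c['image'][150:400],cv2.resize(t,(560,241))])[:,:,::-1])"
```

```text
t 13.5 p [0.4877 0.0093 0.091 ] yaw 1.59 w 0.0392 g 15.0 F [ 1.1  0.2 -0.2]
```

View pics/w4.png

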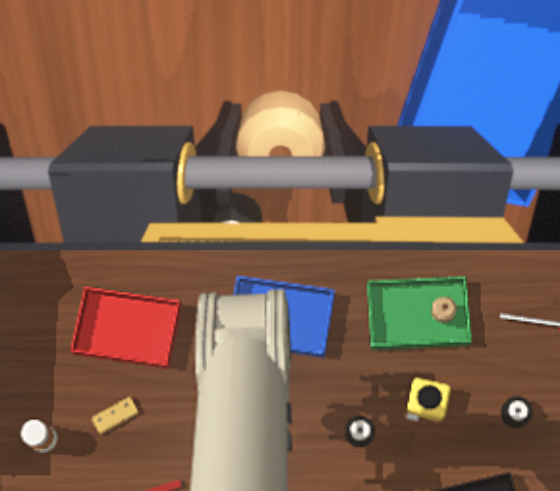

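Knob A stands upright in the green tray and knob B is held upright.

Request:
step_arm([
  [0.63,-0.83,0],
  [0.63,-0.83,0],
  [0.63,-0.83,0],
  [0.63,-0.83,0],
  [0.63,-0.83,0],
  [0.63,-0.83,0],
  [0.63,-0.83,0],
  [0.63,-0.83,0],
  [0.63,-0.83,0],
  [0.63,-0.83,0],
  [0,0,0],
  [0,0,0],
], turn=[0,0,0,0,0,0,0,0,0,0,0,0])

```text
time: 14.8
ee_pos: [0.6427, -0.1986, 0.0867]
eef_rot: [0.698, 0.717, -0.001, -0.001]
ft_force: [-0.4, 0.0, -1.3]
width: 0.0393
grip_force: 15.0
```

Request:
step_arm([
  [0,0,-0.6],
  [0,0,-0.6],
  [0,0,-0.6],
  [0,0,-0.5],
  [0,0,-0.3],
  [0,0,-0.2],
  [0,0,-0.1],
  [0,0,0],
  [0,0,0],
], turn=[0,0,0,0,0,0,0,0,0])

```text
time: 15.7
ee_pos: [0.6439, -0.1985, 0.0163]
eef_rot: [0.697, 0.717, 0.0, 0.0]
ft_force: [-0.2, 0.7, 0.0]
width: 0.0394
grip_force: 15.0
```

Request:
step_arm([
  [0,0,-0.08],
  [0,0,-0.07],
  [0,0,-0.05],
  [0,0,-0.03],
  [0,0,0],
  [0,0,0],
], turn=[0,0,0,0,0,0])

```text
time: 16.3
ee_pos: [0.6436, -0.1984, 0.0102]
eef_rot: [0.697, 0.717, 0.0, 0.0]
ft_force: [-0.6, -0.1, 0.8]
width: 0.0393
grip_force: 15.0
```

Request:
step_arm([
  [0,0,-0.03],
  [0,0,0],
  [0,0,0],
], turn=[0,0,0])

```text
time: 16.6
ee_pos: [0.6437, -0.1984, 0.0101]
eef_rot: [0.697, 0.717, 0.0, 0.0]
ft_force: [-3.6, 1.6, 8.4]
width: 0.0395
grip_force: 15.0
```

Request:
step_arm([
  [0,0,0],
  [0,0,0],
  [0,0,0],
  [0,0,0],
], turn=[0,0,0,0], grip=0.36)

```text
time: 17.0
ee_pos: [0.6436, -0.1983, 0.0092]
eef_rot: [0.697, 0.717, -0.0, -0.0]
ft_force: [-0.7, 0.3, 0.1]
width: 0.0545
grip_force: 0.0
```

Request:
step_arm([
  [0,0,0.3],
  [0,0,0.7],
  [0,0,0.9],
  [0,0,0.9],
  [0,0,0.9],
  [0,0,0],
], turn=[0,0,0,0,0,0])

```text
time: 17.6
ee_pos: [0.6457, -0.1994, 0.1071]
eef_rot: [0.697, 0.717, 0.002, 0.003]
ft_force: [-0.2, 0.2, 0.1]
width: 0.0557
grip_force: 0.0
```

Request:
step_arm([
  [-0.847,0.308,0],
  [-0.847,0.308,0],
  [-0.847,0.308,0],
  [-0.847,0.308,0],
  [-0.847,0.308,0],
  [-0.847,0.308,0],
  [-0.847,0.308,0],
  [-0.847,0.308,0],
  [-0.847,0.308,0],
  [0,0,0],
  [0,0,0],
], turn=[-0.188,-0.188,-0.188,-0.188,-0.188,-0.188,-0.188,-0.188,-0.188,0,0], grip=0.14)

```text
time: 18.7
ee_pos: [0.4536, -0.1289, 0.1025]
eef_rot: [0.766, 0.643, 0.001, 0.0]
ft_force: [0.5, -0.4, -0.3]
width: 0.0748
grip_force: 0.0
```

```bash
python3 -c "
from h import *
st();c=shot('wrist');t=shot('top')['image'][125:250,110:400]
s=shot('scene')
cv2.imwrite('pics/w5.png',np.vstack([c['image'],cv2.resize(s['image'][185:265,165:300],(270,160)) if 0 else cv2.copyMakeBorder(cv2.resize(s['image'][185:265,165:300],(270,160)),0,0,0,290,0)])[:,:,::-1])"
```

```text
t 18.7 p [ 0.4536 -0.1289  0.1025] yaw -9.99 w 0.0748 g 0.0 F [ 0.5 -0.4 -0.3]
```

View pics/w5.png

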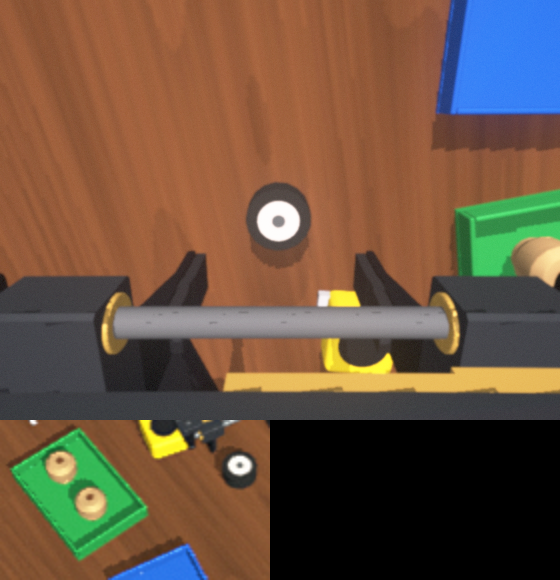

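Both knobs stand in the green tray. The wheel hub is centred at wrist pixel (278,220).

```bash
python3 - <<'E'
from h import *
c=shot('wrist');print(world(c,[(278,220)],.024).round(4),zworld(c,[(278,210)]).round(4))
E
```

```text
[[ 0.4517 -0.1293  0.024 ]] [[ 0.4531 -0.1219  0.0238]]
```

Request:
step_arm([
  [-0.04,0,-0.7],
  [0,0,-0.8],
  [0,0,-0.8],
  [0,0,-0.8],
  [0,0,-0.5],
  [0,0,-0.3],
  [0,0,-0.08],
  [0,0,0],
  [0,0,0],
], turn=[0,0,0,0,0,0,0,0,0])

```text
time: 19.8
ee_pos: [0.4526, -0.1291, 0.003]
eef_rot: [0.766, 0.643, 0.0, 0.0]
ft_force: [0.1, -0.3, 0.2]
width: 0.0747
grip_force: 0.0
```

Request:
step_arm([
  [0,0,0],
  [0,0,0],
  [0,0,0],
  [0,0,0],
  [0,0,0],
], turn=[0,0,0,0,0], grip=1)

```text
time: 20.3
ee_pos: [0.4521, -0.1291, 0.0024]
eef_rot: [0.766, 0.643, 0.0, 0.0]
ft_force: [-0.7, 1.1, 1.2]
width: 0.0475
grip_force: 15.0
```

Request:
step_arm([
  [0,0,0.3],
  [0,0,0.6],
  [0,0,0.8],
  [0,0,0.8],
  [0,0,0.8],
  [0,0,0],
], turn=[0,0,0,0,0,0])

```text
time: 20.9
ee_pos: [0.4536, -0.1294, 0.0874]
eef_rot: [0.766, 0.642, 0.002, 0.001]
ft_force: [0.6, -0.7, -0.1]
width: 0.0476
grip_force: 15.0
```

Request:
step_arm([
  [0.825,0.378,0],
  [0.825,0.378,0],
  [0.825,0.378,0],
  [0.825,0.378,0],
  [0.825,0.378,0],
  [0.825,0.378,0],
  [0.825,0.378,0],
  [0.825,0.378,0],
  [0.825,0.378,0],
  [0,0,0],
  [0,0,0],
], turn=[0,0,0,0,0,0,0,0,0,0,0])

```text
time: 22.0
ee_pos: [0.6371, -0.0442, 0.0838]
eef_rot: [0.766, 0.643, -0.001, -0.0]
ft_force: [-0.3, -1.0, -1.2]
width: 0.0477
grip_force: 15.0
```

```bash
python3 -c "
from h import *
st();c=shot('wrist','w6.png')"
```

```text
t 22.0 p [ 0.6371 -0.0442  0.0838] yaw -10.02 w 0.0477 g 15.0 F [-0.3 -1.  -1.2]
```

View pics/w6.png

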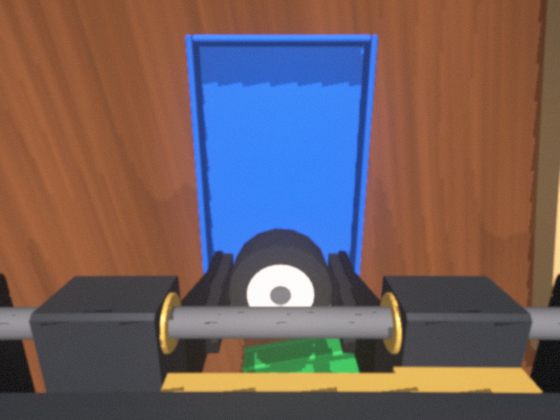

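The tray is aligned: its midline is at column 282 and the grip centre at 281.

Request:
step_arm([
  [0.02,0,-0.6],
  [0,0,-0.6],
  [0,0,-0.6],
  [0,0,-0.5],
  [0,0,-0.3],
  [0,0,-0.2],
  [0,0,-0.1],
  [0,0,-0.1],
  [0,0,0],
  [0,0,0],
], turn=[0,0,0,0,0,0,0,0,0,0])

```text
time: 23.05
ee_pos: [0.6384, -0.044, 0.0102]
eef_rot: [0.766, 0.643, 0.0, 0.0]
ft_force: [-0.1, -0.3, 0.1]
width: 0.0475
grip_force: 15.0
```

Request:
step_arm([
  [0,0,-0.05],
  [0,0,-0.03],
  [0,0,0],
  [0,0,0],
], turn=[0,0,0,0])

```text
time: 23.45
ee_pos: [0.6382, -0.044, 0.0078]
eef_rot: [0.766, 0.643, 0.0, 0.0]
ft_force: [0.1, 0.5, -0.6]
width: 0.0476
grip_force: 15.0
```

Request:
step_arm([
  [0,0,-0.04],
  [0,0,-0.03],
  [0,0,-0.02],
  [0,0,0],
  [0,0,0],
], turn=[0,0,0,0,0])

```text
time: 23.95
ee_pos: [0.6383, -0.044, 0.0064]
eef_rot: [0.766, 0.643, 0.0, -0.0]
ft_force: [-5.0, 1.3, 9.2]
width: 0.0476
grip_force: 15.0
```

Request:
step_arm([
  [0,0,0],
  [0,0,0],
  [0,0,0],
  [0,0,0],
], turn=[0,0,0,0], grip=0.33)

```text
time: 24.35
ee_pos: [0.6381, -0.044, 0.0054]
eef_rot: [0.766, 0.643, -0.0, -0.0]
ft_force: [-0.5, 0.2, 0.3]
width: 0.058
grip_force: 0.0
```

Request:
step_arm([
  [0,0,0.3],
  [0,0,0.7],
  [0,0,0.9],
  [0,0,0.9],
  [0,0,0.9],
  [0,0,0],
], turn=[0,0,0,0,0,0])

```text
time: 24.95
ee_pos: [0.6404, -0.0445, 0.103]
eef_rot: [0.766, 0.642, 0.003, 0.002]
ft_force: [1.0, -0.3, -0.5]
width: 0.0583
grip_force: 0.0
```

Request:
step_arm([
  [-0.459,-0.954,0],
  [-0.459,-0.954,0],
  [-0.459,-0.954,0],
  [-0.459,-0.954,0],
  [-0.459,-0.954,0],
  [-0.459,-0.954,0],
  [-0.459,-0.954,0],
], turn=[0,0,0,0,0,0,0], grip=0.14)

```text
time: 25.65
ee_pos: [0.5573, -0.2119, 0.0987]
eef_rot: [0.766, 0.643, 0.0, 0.0]
ft_force: [0.5, 0.3, -0.8]
width: 0.0747
grip_force: 0.0
```

Request:
step_arm([
  [-0.459,-0.954,0],
  [-0.459,-0.954,0],
  [-0.459,-0.954,0],
  [-0.459,-0.954,0],
  [-0.459,-0.954,0],
  [-0.459,-0.954,0],
  [-0.459,-0.954,0],
  [0,0,0],
  [0,0,0],
], turn=[0,0,0,0,0,0,0,0,0])

```text
time: 26.55
ee_pos: [0.4772, -0.3783, 0.0984]
eef_rot: [0.767, 0.642, 0.0, 0.0]
ft_force: [0.5, -0.2, -0.4]
width: 0.0748
grip_force: 0.0
```

```bash
python3 - <<'E'
from h import *
st()
c=shot('wrist');h=cv2.cvtColor(c['image'],cv2.COLOR_RGB2HSV)[150:270,210:350].astype(int)
k,p,a=big((h[...,2]>180)&(h[...,1]<40),210,150,15);print(p,a,cv2.boundingRect(k.astype(np.float32)),world(c,[p],.024).round(4))
E
```

```text
t 26.55 p [ 0.4772 -0.3783  0.0984] yaw -10.11 w 0.0748 g 0.0 F [ 0.5 -0.2 -0.4]
[280.17148906 221.59068454] 1417.0 (259, 201, 44, 42) [[ 0.4767 -0.3783  0.024 ]]
```

Spot on, and the hub size matches. Descend and grip.

Request:
step_arm([
  [0,0,-0.7],
  [0,0,-0.8],
  [0,0,-0.8],
  [0,0,-0.7],
  [0,0,-0.5],
  [0,0,-0.25],
  [0,0,-0.06],
  [0,0,0],
  [0,0,0],
], turn=[0,0,0,0,0,0,0,0,0])

```text
time: 27.5
ee_pos: [0.478, -0.3783, 0.0036]
eef_rot: [0.766, 0.643, 0.0, 0.001]
ft_force: [0.6, -0.0, 0.9]
width: 0.0748
grip_force: 0.0
```

Request:
step_arm([
  [0,0,0],
  [0,0,0],
  [0,0,0],
  [0,0,0],
  [0,0,0],
], turn=[0,0,0,0,0], grip=1)

```text
time: 28.0
ee_pos: [0.4776, -0.3779, 0.0029]
eef_rot: [0.766, 0.643, 0.0, 0.0]
ft_force: [0.1, -0.3, 0.3]
width: 0.0473
grip_force: 15.0
```

Request:
step_arm([
  [0,0,0.3],
  [0,0,0.6],
  [0,0,0.8],
  [0,0,0.8],
  [0,0,0.8],
  [0,0,0.2],
], turn=[0,0,0,0,0,0])

```text
time: 28.6
ee_pos: [0.4785, -0.379, 0.0936]
eef_rot: [0.766, 0.642, 0.001, 0.002]
ft_force: [-0.6, 0.4, -1.0]
width: 0.0477
grip_force: 15.0
```

Request:
step_arm([
  [0.406,0.953,0],
  [0.406,0.953,0],
  [0.406,0.953,0],
  [0.406,0.953,0],
  [0.406,0.953,0],
  [0.406,0.953,0],
  [0.406,0.953,0],
  [0.406,0.953,0],
  [0.406,0.953,0],
], turn=[0,0,0,0,0,0,0,0,0])

```text
time: 29.5
ee_pos: [0.569, -0.1625, 0.0903]
eef_rot: [0.766, 0.643, 0.0, -0.0]
ft_force: [0.8, 0.1, -1.2]
width: 0.0475
grip_force: 15.0
```

Request:
step_arm([
  [0.406,0.953,0],
  [0.406,0.953,0],
  [0.406,0.953,0],
  [0.406,0.953,0],
  [0.406,0.953,0],
  [0.406,0.953,0],
  [0.406,0.953,0],
  [0.406,0.953,0],
  [0,0,0],
  [0,0,0],
], turn=[0,0,0,0,0,0,0,0,0,0])

```text
time: 30.5
ee_pos: [0.6499, 0.0274, 0.09]
eef_rot: [0.766, 0.643, -0.0, 0.0]
ft_force: [-0.4, -1.0, -0.6]
width: 0.0478
grip_force: 15.0
```

Request:
step_arm([
  [0,0,-0.6],
  [0,0,-0.6],
  [0,0,-0.6],
  [0,0,-0.5],
  [0,0,-0.4],
  [0,0,-0.25],
  [0,0,-0.1],
  [0,0,-0.1],
  [0,0,0],
  [0,0,0],
], turn=[0,0,0,0,0,0,0,0,0,0])

```text
time: 31.5
ee_pos: [0.6504, 0.0271, 0.012]
eef_rot: [0.766, 0.643, 0.0, 0.0]
ft_force: [-1.2, 0.5, 0.2]
width: 0.0477
grip_force: 15.0
```

Request:
step_arm([
  [0,0,-0.08],
  [0,0,-0.05],
  [0,0,-0.04],
  [0,0,-0.03],
  [0,0,0],
  [0,0,0],
], turn=[0,0,0,0,0,0])

```text
time: 32.1
ee_pos: [0.65, 0.0271, 0.0069]
eef_rot: [0.766, 0.643, 0.0, -0.0]
ft_force: [-2.1, -0.3, 3.8]
width: 0.0475
grip_force: 15.0
```

Request:
step_arm([
  [0,0,0],
  [0,0,0],
  [0,0,0],
  [0,0,0],
], turn=[0,0,0,0], grip=0.33)

```text
time: 32.5
ee_pos: [0.6501, 0.0271, 0.0064]
eef_rot: [0.766, 0.643, 0.0, 0.0]
ft_force: [-0.2, -0.8, 0.1]
width: 0.0579
grip_force: 0.0
```

Request:
step_arm([
  [0,0,0.3],
  [0,0,0.7],
  [0,0,0.9],
  [0,0,0.9],
  [0,0,0.9],
  [0,0,0],
], turn=[0,0,0,0,0,0])

```text
time: 33.1
ee_pos: [0.6524, 0.0269, 0.1042]
eef_rot: [0.766, 0.642, 0.003, 0.002]
ft_force: [0.5, 0.3, 0.4]
width: 0.0582
grip_force: 0.0
```

Request:
step_arm([
  [-0.644,0.928,0],
  [-0.644,0.928,0],
  [-0.644,0.928,0],
  [-0.644,0.928,0],
  [-0.644,0.928,0],
  [-0.644,0.928,0],
  [-0.644,0.928,0],
  [-0.644,0.928,0],
  [-0.644,0.928,0],
  [-0.644,0.928,0],
  [0,0,0],
  [0,0,0],
], turn=[0.554,0.554,0.554,0.554,0.554,0.554,0.554,0.554,0.554,0.554,0,0])

```text
time: 34.3
ee_pos: [0.489, 0.2593, 0.0996]
eef_rot: [0.514, 0.858, 0.0, 0.0]
ft_force: [0.4, -0.2, -0.0]
width: 0.0582
grip_force: 0.0
```

```bash
python3 -c "
from h import *
st();c=shot('wrist');t=shot('top')['image'][125:250,110:400]
cv2.imwrite('pics/w7.png',np.vstack([c['image'][:345],cv2.resize(t,(560,241))])[:,:,::-1])
h=cv2.cvtColor(c['image'],cv2.COLOR_RGB2HSV)[100:300,210:350].astype(int)
k,p,a=big((h[...,2]>130)&(h[...,1]>80)&(h[...,0]>17)&(h[...,0]<32),210,100,5)
w=world(c,k,.01)[:,:2].astype(np.float32)*1000;print(p,a,cv2.minAreaRect(w))"
```

```text
t 34.3 p [0.489  0.2593 0.0996] yaw 28.08 w 0.0582 g 0.0 F [ 0.4 -0.2 -0. ]
[278.39802361 210.77655778] 3643.0 ((487.0672302246094, 259.6831970214844), (29.72792625427246, 71.98155212402344), 28.577009201049805)
```

View pics/w7.png

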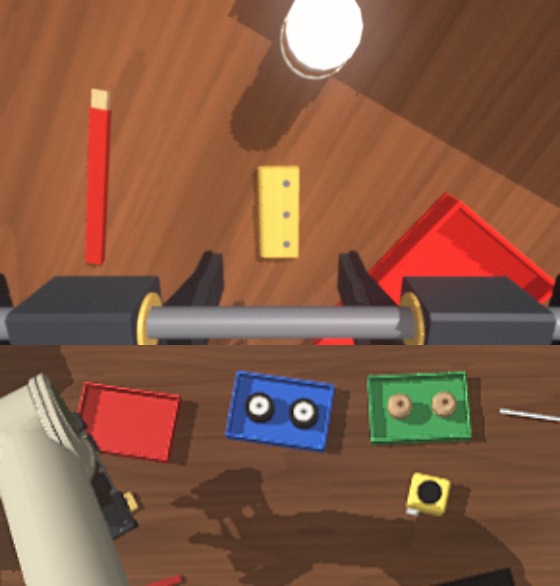

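Both wheels lie flat in blue and both knobs stand in green. The hinge is centred at wrist pixel (278,211) and aligned with the fingers.

Request:
step_arm([
  [-0.07,0.02,-0.7],
  [0,0,-0.8],
  [0,0,-0.8],
  [0,0,-0.7],
  [0,0,-0.5],
  [0,0,-0.25],
  [0,0,-0.1],
  [0,0,-0.05],
  [0,0,0],
  [0,0,0],
], turn=[0.07,0,0,0,0,0,0,0,0,0])

```text
time: 35.4
ee_pos: [0.4877, 0.2598, 0.0022]
eef_rot: [0.511, 0.86, 0.0, 0.0]
ft_force: [0.2, -0.0, 0.3]
width: 0.0583
grip_force: 0.0
```

Request:
step_arm([
  [0,0,0],
  [0,0,0],
  [0,0,0],
  [0,0,0],
  [0,0,0],
  [0,0,0],
], turn=[0,0,0,0,0,0], grip=1, newtons=30)

```text
time: 36.0
ee_pos: [0.4874, 0.2596, 0.0016]
eef_rot: [0.511, 0.86, 0.0, 0.0]
ft_force: [0.1, -0.7, 0.2]
width: 0.0294
grip_force: 30.0
```

Request:
step_arm([
  [0,0,0.2],
  [0,0,0.5],
  [0,0,0.8],
  [0,0,0.8],
  [0,0,0.8],
  [0,0,0.2],
], turn=[0,0,0,0,0,0])

```text
time: 36.6
ee_pos: [0.4887, 0.2603, 0.0871]
eef_rot: [0.511, 0.86, 0.002, 0.001]
ft_force: [-0.2, 1.1, -1.9]
width: 0.0295
grip_force: 30.0
```

Request:
step_arm([
  [0.723,-0.098,0],
  [0.723,-0.098,0],
  [0.723,-0.098,0],
  [0.723,-0.098,0],
  [0.723,-0.098,0],
  [0.723,-0.098,0],
  [0.723,-0.098,0],
  [0.723,-0.098,0],
  [0,0,0],
  [0,0,0],
], turn=[-0.7,-0.7,-0.7,-0.7,-0.7,-0.7,-0.7,-0.7,0,0])

```text
time: 37.6
ee_pos: [0.6316, 0.2398, 0.0835]
eef_rot: [0.765, 0.643, -0.001, 0.0]
ft_force: [-0.7, -0.1, -0.9]
width: 0.0294
grip_force: 30.0
```

```bash
python3 -c "
from h import *
st();c=shot('wrist','w8.png')"
```

```text
t 37.6 p [0.6316 0.2398 0.0835] yaw -9.9 w 0.0294 g 30.0 F [-0.7 -0.1 -0.9]
```

View pics/w8.png

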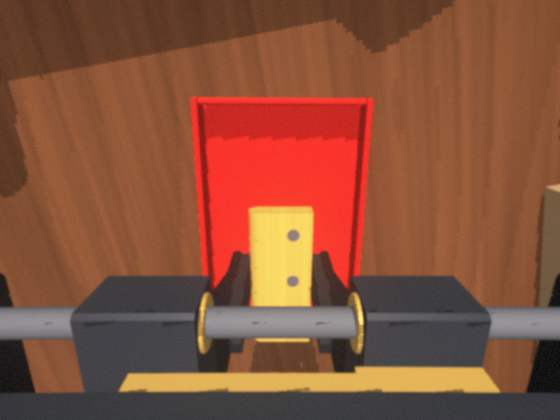

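The hinge is centred and square in the red tray: midline column 282, hinge column 281.

Request:
step_arm([
  [0,0,-0.6],
  [0,0,-0.6],
  [0,0,-0.6],
  [0,0,-0.5],
  [0,0,-0.3],
  [0,0,-0.2],
  [0,0,-0.1],
  [0,0,-0.1],
  [0,0,0],
  [0,0,0],
], turn=[0,0,0,0,0,0,0,0,0,0])

```text
time: 38.65
ee_pos: [0.6322, 0.2401, 0.0095]
eef_rot: [0.766, 0.643, 0.0, 0.0]
ft_force: [0.5, -0.4, -1.1]
width: 0.0299
grip_force: 30.0
```

Request:
step_arm([
  [0,0,-0.06],
  [0,0,-0.04],
  [0,0,-0.03],
  [0,0,0],
  [0,0,0],
], turn=[0,0,0,0,0])

```text
time: 39.15
ee_pos: [0.632, 0.24, 0.0058]
eef_rot: [0.766, 0.643, 0.0, 0.0]
ft_force: [-1.1, -0.1, 0.2]
width: 0.0296
grip_force: 30.0
```

Request:
step_arm([
  [0,0,-0.03],
  [0,0,-0.01],
  [0,0,0],
  [0,0,0],
], turn=[0,0,0,0])

```text
time: 39.55
ee_pos: [0.632, 0.24, 0.0056]
eef_rot: [0.766, 0.643, 0.0, -0.0]
ft_force: [-3.7, -1.0, 6.8]
width: 0.0295
grip_force: 30.0
```

Contact. Release, retreat and check.

Request:
step_arm([
  [0,0,0],
  [0,0,0],
  [0,0,0],
  [0,0,0],
], turn=[0,0,0,0], grip=0.42)

```text
time: 39.95
ee_pos: [0.6319, 0.2401, 0.0047]
eef_rot: [0.766, 0.643, -0.0, 0.0]
ft_force: [0.3, -0.1, -0.2]
width: 0.0487
grip_force: 0.0
```

Request:
step_arm([
  [0,0,0.3],
  [0,0,0.7],
  [0,0,0.9],
  [0,0,0.9],
  [0,0,0.9],
  [-0.9,0,0.5],
  [-0.9,0,0.5],
  [-0.9,0,0.5],
  [-0.9,0,0],
  [0,0,0],
  [0,0,0],
  [0,0,0],
], turn=[0,0,0,0,0,0,0,0,0,0,0,0])

```text
time: 41.15
ee_pos: [0.5428, 0.2398, 0.1355]
eef_rot: [0.766, 0.643, 0.001, 0.0]
ft_force: [0.7, -0.5, 0.2]
width: 0.0501
grip_force: 0.0
```

```bash
python3 -c "
from h import *
st();t=shot('top')['image'][125:250,110:400];s=shot('scene')['image'][130:420,160:460]
cv2.imwrite('pics/f.png',np.vstack([cv2.resize(t,(600,259)),cv2.copyMakeBorder(cv2.resize(s,(350,338)),0,0,0,250,0)])[:,:,::-1])"
```

```text
t 41.15 p [0.5428 0.2398 0.1355] yaw -9.99 w 0.0501 g 0.0 F [ 0.7 -0.5  0.2]
```

View pics/f.png

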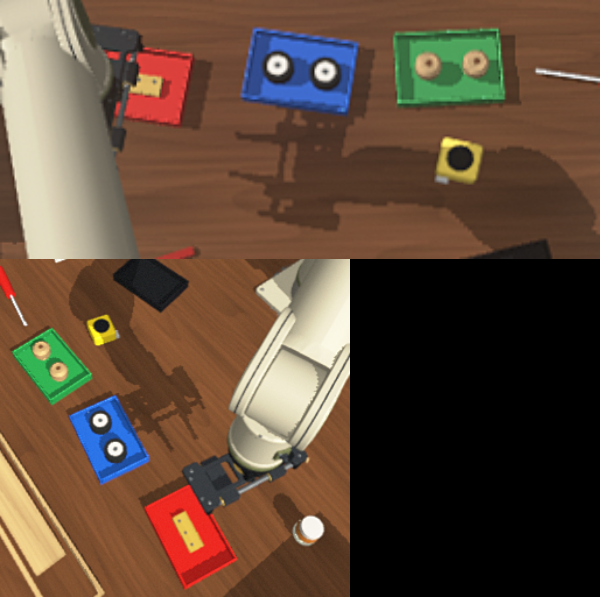

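All five pieces rest in their trays (hinge at scene-crop pixel (187,532)), and the tape and jar haven't moved.

```bash
python3 -c "
from h import *
print(close_job())"
```

```text
the job is handed in; nothing more can be done
None
```

The job is handed in at about 41 s: both knobs stand in the green tray, both wheels lie flat in blue and the hinge lies flat in red, each set down on the tray floor, and the tape and jar were left where they were.

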